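# Demould cured specimens and plate them for the press

### The arm

A 7-joint arm with a two-finger parallel gripper is mounted at the origin on the work surface. World frame = base frame: x ahead of the robot, y to its left, z up, the work surface at z = 0. Lengths are in m, angles in rad, forces in N, time in s.
With the tool pointing down it reaches from about 0.35 to 0.9 m from the base axis. Payload 19.9 kg.
Tool frame: the origin (TCP) lies midway between the tips of the shut fingers; the grasp point (between the pads) lies 19 mm behind it (arm.grip_depth is the distance from the TCP to the grasp point, in m); z points along the fingers, y is the line along which they close (so a half turn about z gives the same grasp; the last joint's range is limited). The gripper opens to 85 mm and grips with 20 to 120 N. Pads are 22 mm wide; open, the fingers measure 114 mm over their backs; the gripper's body (76 mm by 85 mm) begins 54 mm behind the grasp point. The pads swing forward as they close: fully open they stand 13 mm farther back than shut.
Start: joints at [-1.24, 0.417, -0.01, 1.614, 0.005, 1.111, -0.053], TCP at [0.227, 0.582, 0.231] pointing down, gripper open.
Joint ranges: [-2.81, 2.81], [-0.39, 2.02], [-1.27, 1.25], [0.06, 2.57], [-1.19, 4.33], [0.19, 2], [-2.82, 2.82]. Speed limits (rad/s): [1.89, 1.89, 2.39, 2.39, 3.01, 3.01, 3.01].

### API

Orientations are given as a 3x3 rotation matrix whose columns are the frame's x, y, z axes.
In Python, from station import arm gives the robot as it stands.
- The arm moves only by the tool servo_tool, never from a script. Its argument "steps" is a list of rows, each a list of 7 numbers: the shift along the world's x, y, z scaled (see below), then the turn, a rotation vector about the world's x, y, z scaled (see below), then the opening, from 0 (shut) to 1 (fully open). A call has 1 to 8 rows; each row shifts and turns the commanded pose from where the row before left it; what a row does not reach is not made up. The controller multiplies each number of a shift by 0.05 m and each number of a turn by 6 degrees. A row lasts 1/10 s, in which the tool goes at most 50 mm and 8.59 degrees, less where a joint would pass 70% of its speed; a pose out of reach is approached as far as the arm can. A call with a number of a shift or a turn outside -1 to 1 is refused whole. A call with a gripper value outside its range is refused whole. The fingers move at their own pace and stop on an object; the grip force is fixed at half the most. Time passes only in rows, so rows that do not move let the fingers close. It gives the time, the measured TCP pose, the force, the opening and the grip force at its end, in the units of the state.
- arm.observe(): the state, without advancing time (a new reading comes with each control period).
- arm.capture(name): name is "scene" or "top" or "wrist"; returns a dict with "pixels" (480x640x3 uint8, blue, green, red), "depth" (480x640 float32, m along the optical axis (not along the pixel's ray), 0 where there is no reading), "intrinsics" (3x3 intrinsics, pixels), "dist" ([k1, k2, p1, p2, k3] as OpenCV has them; the pictures are not rectified), "rvec" (rotation vector, rad) and "tvec" (3), from world to camera coordinates, as OpenCV has them. Camera axes: x right, y down, z forward; pixel columns grow to the right and rows downward; lengths in m; the calibration is good to about 2 mm. A picture is of the moment at which its call begins.
- arm.sign_off(): hands the job in; it is judged then, once.
Trained networks look in the newest picture that a camera, given by its name, has taken for a name from the list of things; names that differ only in an ending like _2 or _b are one class to them, and where a whole thing is asked for, a point or a joint stands for the part that bears it (a point fixed in the world has none). Each returns a list of dicts, best first, with "score" (0 to 1); they miss things now and then, are a little off and sometimes report something else, mostly with a low value. They report only what shows in the picture. A call takes as long as a camera call.
- arm.search_frame(query, camera): "box" ([left, top, width, height] in pixels, round what is visible of it).
- arm.trace(query, camera): "region" (480x640 bool, what is visible of it) and "box" ([left, top, width, height] in pixels, round what is visible of it).
- arm.spot_point(query, camera): "xy" ([column, row] in pixels: a listed point, or the origin of a listed thing).
The state is a dict: "time": time; "q": joint angles; "joint_velocities": joint speeds; "tau": joint torques, N m; "ee_pos": TCP position; "tool_rot": TCP orientation; "force": force on the tool from outside, world axes, zero at the start; "torque": the same for the moment, N m; "width": finger opening in m; "gripper_force": force on a finger pad.
Only numpy, scipy, OpenCV 4.12 (cv2) and the standard library are available. Lean on these libraries where they do the work, as an engineer would, in place of code of your own. Each camera call takes 0.05 s, during which the arm holds its last target. There are 200 camera calls.

### The job

Get the cured mortar specimens out of the gang mould and ready for the press: first turn the release-air regulator's knob clockwise until its white pointer stands at the long white mark, then slide the steel fork lock fully home around the knob, and only then lift every specimen out of the mould and lay each one lengthwise, flat on the floor of a bay of its own on the carrier board. Seat one bearing plate from the bin, lug up, on the middle of each specimen, its lips straddling the specimen's sides. Leave the knob at its mark with the lock home, and do not disturb the round steel puck in the bin, the beaker or the jar.

Things in the scene. Friction and masses are not known exactly. Their poses are not given: they have to be found in the camera images.
- regulator: Grey regulator block fixed to the table, 110 (x) x 230 (y) x 50 mm high, its ends at y = -127 and y = +103 mm from the origin; origin at table level, axes nearly along the world's. The knob's axis is at x = 0, y = +50 mm; the lock stands on its -y half and slides towards +y. The long white mark is on the +y side of the knob.
- knob (a joint): Angle of the regulator knob in rad, growing clockwise seen from above, range 0 to 2.4, starts between 0 and 0.7. The long mark is at 1.40, to be met within 0.1; there the pointer points along the regulator's +y. In general the pointer points at the angle (pi/2 + 1.40 - value), counter-clockwise from the regulator's +x. Turns with about 0.06 N m of friction and stays where it is left.
- knob_grip (a point): Point on the knob's axis, 82 mm above the table, in the knob's bar grip: a black upright bar 60 long x 14 thick x 35 mm tall, centred on the axis (from 60 to 95 mm above the table) over a round skirt of 68 mm diameter whose top is 60 mm above the table. A white line on the bar's top runs from the middle to the pointer end. Pinch the bar across its 14 mm.
- lock (a joint): Slide of the fork lock in m along the regulator's +y: 0 to 0.008 at the start (back), 0.060 fully home (0.054 is enough). About 2 N of friction; stays where it is left.
- lock_tab (a point): Middle of the lock's upright steel tab, 84 mm above the table. The tab is 40 (x) x 12 (y) mm and rises from the lock's 12 mm thick body (top 74 mm) to 102 mm above the table; it moves with the lock. Two tines reach from the body 78 mm ahead of the tab, towards the knob, 20 mm apart. Pinch the tab along y or push it from behind.
- mould: Dark steel gang mould fixed to the table, 136 (x) x 236 (y) x 28 mm high, origin at the centre of its underside. Three open cavities side by side at y = -78, 0 and +78 mm, each 104 (x) x 48 (y) mm and 22 mm deep (floor 6 mm above the table). Some are empty.
- board: Aluminium carrier board fixed to the table, 132 (x) x 260 (y) mm, origin at the centre of its underside. Three bays side by side at y = -90, 0, +90 mm, each 116 (x) x 60 (y) mm, floor 4 mm above the table, rims 14 mm above the table. A specimen lying in a bay has its long side along the board's x, its centre 26 mm and its top 48 mm above the table.
- bin: Grey plastic bin fixed to the table, 200 (x) x 204 (y) x 20 mm high, origin at the centre of its underside, floor and walls 4 mm thick, 2 x 2 compartments centred at x = +-49, y = +-50 mm. Three hold a bearing plate each (plate's x roughly along the bin's x, its origin 12 mm above the table), one the round puck. Mould, board and bin may each stand left, right or middle.
- bay1 (a point): Centre of the floor of one of the three bays on the carrier board (4 mm above the table).
- bay2 (a point): Centre of the floor of one of the three bays on the carrier board (4 mm above the table).
- bay3 (a point): Centre of the floor of one of the three bays on the carrier board (4 mm above the table).
- specimen1: Cured grey mortar specimen, a plain square bar 100 x 44 x 44 mm, about 0.4 kg, any face may be up. Origin at its centre; its x axis runs along its 100 mm length. At the start it lies in a mould cavity with its top 22 mm above the mould's top (top 50 mm above the table). None if absent from the start (2 or 3 of the three are present); a program also reads None while the fingers hold it.
- specimen2: Cured grey mortar specimen, a plain square bar 100 x 44 x 44 mm, about 0.4 kg, any face may be up. Origin at its centre; its x axis runs along its 100 mm length. At the start it lies in a mould cavity with its top 22 mm above the mould's top (top 50 mm above the table). None if absent from the start (2 or 3 of the three are present); a program also reads None while the fingers hold it.
- specimen3: Cured grey mortar specimen, a plain square bar 100 x 44 x 44 mm, about 0.4 kg, any face may be up. Origin at its centre; its x axis runs along its 100 mm length. At the start it lies in a mould cavity with its top 22 mm above the mould's top (top 50 mm above the table). None if absent from the start (2 or 3 of the three are present); a program also reads None while the fingers hold it.
- plate1: Steel bearing plate, saddle-shaped: 76 (x) x 64 (y) x 10 mm, about 0.35 kg; upright lug 44 (x) x 16 (y) x 30 mm on the middle of its top, pinched across 16 mm; lips 5 thick, 8 mm deep hang along both 76 mm sides, 54 mm apart inside, to straddle a specimen. Origin: centre of the seat between the lips; z up through the lug (lug top 40 above, lips' foot 8 mm below). Starts lug up in the bin.
- plate2: Steel bearing plate, saddle-shaped: 76 (x) x 64 (y) x 10 mm, about 0.35 kg; upright lug 44 (x) x 16 (y) x 30 mm on the middle of its top, pinched across 16 mm; lips 5 thick, 8 mm deep hang along both 76 mm sides, 54 mm apart inside, to straddle a specimen. Origin: centre of the seat between the lips; z up through the lug (lug top 40 above, lips' foot 8 mm below). Starts lug up in the bin.
- plate3: Steel bearing plate, saddle-shaped: 76 (x) x 64 (y) x 10 mm, about 0.35 kg; upright lug 44 (x) x 16 (y) x 30 mm on the middle of its top, pinched across 16 mm; lips 5 thick, 8 mm deep hang along both 76 mm sides, 54 mm apart inside, to straddle a specimen. Origin: centre of the seat between the lips; z up through the lug (lug top 40 above, lips' foot 8 mm below). Starts lug up in the bin.
- puck: Plain round steel puck, 56 mm diameter x 24 mm, in the fourth compartment of the bin; not part of the job, must stay there. Origin at the centre of its underside.
- beaker: Glass beaker, 68 mm wide x 85 mm tall, a bystander behind the work. Origin at the centre of its underside.
- jar: White plastic jar, 64 mm wide x 85 mm tall, a bystander behind the work. Origin at the centre of its underside.

How it is judged:
On the way, in this order (a step that is already met when the one before it is completed fails the run):
1. knob at the mark, lock still back (value of joint knob between 1.3 and 1.5 rad and value of joint lock below 0.02 m), for 0.3 s.
2. lock slid home over the knob at its mark (value of joint knob between 1.3 and 1.5 rad and value of joint lock above 0.054 m), for 0.3 s.
At the end, for the whole second after the job is handed in: Knob within 0.1 rad of the mark, lock 54 mm or more home; each specimen rests on a bay's floor (within 20 mm of its centre, 0.2 rad) with a bearing plate lying flat on it, lug up (within 15 mm of its middle, 0.2 rad), all at rest (all of step 2 and (horizontal distance between specimen1 and bay1 below 0.02 m or horizontal distance between specimen1 and bay2 below 0.02 m or horizontal distance between specimen1 and bay3 below 0.02 m) and height (world z) of specimen1 between 0.02 and 0.031 m and angle between the x axis of each of specimen1, specimen2, specimen3 and the x axis of board, either way round below 0.2 rad and linear speed of each of specimen1, specimen2, specimen3 below 0.02 m/s and ((horizontal distance between plate1 and specimen1 below 0.015 m and height (world z) of plate1 between 0.043 and 0.054 m and angle between plate1's own z axis and vertical below 0.12 rad and angle between the x axis of plate1 and the x axis of specimen1, either way round below 0.2 rad and linear speed of plate1 below 0.02 m/s) or (horizontal distance between plate2 and specimen1 below 0.015 m and height (world z) of plate2 between 0.043 and 0.054 m and angle between plate2's own z axis and vertical below 0.12 rad and angle between the x axis of plate2 and the x axis of specimen1, either way round below 0.2 rad and linear speed of plate2 below 0.02 m/s) or (horizontal distance between plate3 and specimen1 below 0.015 m and height (world z) of plate3 between 0.043 and 0.054 m and angle between plate3's own z axis and vertical below 0.12 rad and angle between the x axis of plate3 and the x axis of specimen1, either way round below 0.2 rad and linear speed of plate3 below 0.02 m/s)) and (horizontal distance between specimen2 and bay1 below 0.02 m or horizontal distance between specimen2 and bay2 below 0.02 m or horizontal distance between specimen2 and bay3 below 0.02 m) and height (world z) of specimen2 between 0.02 and 0.031 m and ((horizontal distance between plate1 and specimen2 below 0.015 m and height (world z) of plate1 between 0.043 and 0.054 m and angle between plate1's own z axis and vertical below 0.12 rad and angle between the x axis of plate1 and the x axis of specimen2, either way round below 0.2 rad and linear speed of plate1 below 0.02 m/s) or (horizontal distance between plate2 and specimen2 below 0.015 m and height (world z) of plate2 between 0.043 and 0.054 m and angle between plate2's own z axis and vertical below 0.12 rad and angle between the x axis of plate2 and the x axis of specimen2, either way round below 0.2 rad and linear speed of plate2 below 0.02 m/s) or (horizontal distance between plate3 and specimen2 below 0.015 m and height (world z) of plate3 between 0.043 and 0.054 m and angle between plate3's own z axis and vertical below 0.12 rad and angle between the x axis of plate3 and the x axis of specimen2, either way round below 0.2 rad and linear speed of plate3 below 0.02 m/s)) and (horizontal distance between specimen3 and bay1 below 0.02 m or horizontal distance between specimen3 and bay2 below 0.02 m or horizontal distance between specimen3 and bay3 below 0.02 m) and height (world z) of specimen3 between 0.02 and 0.031 m and ((horizontal distance between plate1 and specimen3 below 0.015 m and height (world z) of plate1 between 0.043 and 0.054 m and angle between plate1's own z axis and vertical below 0.12 rad and angle between the x axis of plate1 and the x axis of specimen3, either way round below 0.2 rad and linear speed of plate1 below 0.02 m/s) or (horizontal distance between plate2 and specimen3 below 0.015 m and height (world z) of plate2 between 0.043 and 0.054 m and angle between plate2's own z axis and vertical below 0.12 rad and angle between the x axis of plate2 and the x axis of specimen3, either way round below 0.2 rad and linear speed of plate2 below 0.02 m/s) or (horizontal distance between plate3 and specimen3 below 0.015 m and height (world z) of plate3 between 0.043 and 0.054 m and angle between plate3's own z axis and vertical below 0.12 rad and angle between the x axis of plate3 and the x axis of specimen3, either way round below 0.2 rad and linear speed of plate3 below 0.02 m/s))); the robot touches nothing.
It fails at once if a specimen lifted out of the mould before the lock is home (value of joint lock below 0.05 m and height (world z) of any of specimen1, specimen2, specimen3 above 0.09 m).
It fails at once if puck, beaker or jar disturbed (moved more than 50 mm) (distance of any of puck, beaker, jar from where it was at the start of the episode above 0.05 m).
Of specimen1, specimen2, specimen3 only 2 to 3 are there at a start; the rules pass over those that are not, and their reading is None.
At some moment in a run one of specimen1, specimen2, specimen3, plate1, plate2, plate3 may be knocked a few centimetres aside while the robot is not near it.
Once in a run the grip may slacken for a moment while it holds something.
It also fails if it takes over 210 s, if anything falls off the work surface, if the arm or the gripper's body presses on something with over 40 N, if the wrist force passes 120 N, or if a joint passes its speed limit or range.

## Working session

There is one attempt and no reset: what is moved stays moved. The work goes in short steps, Python scripts to look and compute and a tool call to move; the robot and the scene stay as the last step left them, time stands still between calls to the robot, and variables do not carry over. Pictures are saved under pics/ and viewed, at most 14 in all, crops included, and the job is handed in when it is done.

Besides the shell and the picture viewer there is one more tool, called after "Emit:" as name(argument=value, ...) on one line, values as JSON. servo_tool: Moves the arm, as the interface text tells. Its arguments: {"type":"object","properties":{"steps":{"type":"array"}},"required":["steps"]}

```bash
mkdir -p pics; ls
cat > h.py <<'E'
import numpy as np, cv2
from station import arm
def cap(n):
    c=arm.capture(n); c['R']=cv2.Rodrigues(np.array(c['rvec'],float))[0]; c['t']=np.array(c['tvec'],float).ravel(); return c
def ray(c,uv):
    p=cv2.undistortPoints(np.array(uv,float).reshape(-1,1,2),c['intrinsics'],np.array(c['dist'],float)).reshape(-1,2)
    return np.c_[p,np.ones(len(p))]
def atz(c,uv,z):
    d=ray(c,uv)@c['R']; o=-c['R'].T@c['t']; return o+d*((z-o[2])/d[:,2])[:,None]
def cloud(c):
    v,u=np.mgrid[0:480,0:640]; r=ray(c,np.c_[u.ravel(),v.ravel()]); d=c['depth'].ravel()
    P=(r*d[:,None]-c['t'])@c['R']; P[d<=0]=np.nan; return P.reshape(480,640,3)
def st():
    s=arm.observe(); print('t',round(s['time'],2),'tcp',np.round(s['ee_pos'],4),'w',round(s['width'],4),'F',np.round(s['force'],1),'gf',round(s['gripper_force'],1)); print(np.round(s['tool_rot'],3).tolist()); return s
E
python3 - <<'E'
from h import *
st()
for n in ['top','scene']:
    c=cap(n); cv2.imwrite(f'pics/{n}0.png',c['pixels']); np.save(f'{n}P.npy',cloud(c))
    print(n,'cam',np.round(-c['R'].T@c['t'],3))
    for q in ['regulator','knob_grip','lock_tab','mould','board','bin','specimen1','plate1','puck','beaker','jar','bay1']:
        print(q,[(np.round(r['xy']).tolist(),round(r['score'],2)) for r in arm.spot_point(q,n)][:4])
E
```

```text
pics
t 0.0 tcp [0.2269 0.5819 0.2307] w 0.0853 F [0.3 1.5 0.2] gf 0.0
[[-0.932, 0.363, -0.0], [0.363, 0.932, -0.001], [-0.0, -0.001, -1.0]]
top cam [0.484 0.028 1.276]
regulator [([321.0, 295.0], 0.84), ([432.0, 298.0], 0.48)]
knob_grip [([297.0, 296.0], 0.55)]
lock_tab [([356.0, 299.0], 0.84), ([460.0, 276.0], 0.2)]
mould [([318.0, 207.0], 0.73), ([432.0, 256.0], 0.51), ([222.0, 189.0], 0.15)]
board [([186.0, 275.0], 0.92), ([456.0, 275.0], 0.38)]
bin [([456.0, 276.0], 0.67)]
specimen1 [([352.0, 208.0], 0.59), ([432.0, 255.0], 0.46)]
plate1 [([435.0, 297.0], 0.87), ([432.0, 255.0], 0.59), ([472.0, 294.0], 0.57), ([296.0, 296.0], 0.17)]
puck [([476.0, 253.0], 0.83)]
beaker [([410.0, 193.0], 0.79)]
jar [([225.0, 188.0], 0.62)]
bay1 [([219.0, 277.0], 0.83), ([150.0, 275.0], 0.75), ([187.0, 280.0], 0.58)]
scene cam [ 0.898 -0.657  1.053]
regulator [([273.0, 234.0], 0.79), ([244.0, 331.0], 0.62)]
knob_grip [([289.0, 203.0], 0.85)]
lock_tab [([254.0, 232.0], 0.94)]
mould [([362.0, 148.0], 0.47)]
board [([350.0, 163.0], 0.82), ([257.0, 234.0], 0.21)]
bin [([214.0, 342.0], 0.85)]
specimen1 [([328.0, 284.0], 0.78), ([351.0, 265.0], 0.74)]
plate1 [([184.0, 347.0], 0.82), ([243.0, 329.0], 0.81), ([212.0, 311.0], 0.81)]
puck [([220.0, 375.0], 0.86)]
beaker [([314.0, 345.0], 0.8)]
jar [([403.0, 213.0], 0.76)]
bay1 [([333.0, 181.0], 0.98), ([352.0, 160.0], 0.9), ([362.0, 145.0], 0.75), ([214.0, 341.0], 0.41)]
```

Run:
```python
from h import *
a=cv2.imread('pics/top0.png'); cv2.imwrite('pics/top0c.png',cv2.resize(a[150:360,110:530],(800,400),interpolation=cv2.INTER_CUBIC))
```

```text
(no output)
```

View pics/top0c.png

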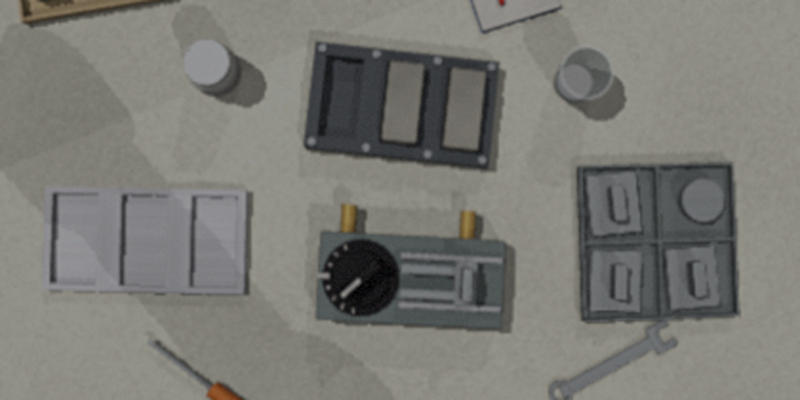

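The top view shows the board at left (three empty bays), the mould at top middle with specimens at crop (403,103) and (465,108), and the regulator at bottom middle. The pointer runs to the lower left at (350,288). In the bin, plates are at (620,203), (620,282) and (698,278), with the puck at (702,200).

```bash
cat >> h.py <<'E'
def rects(P,z0,z1,amin,amax,sx=(0.2,0.9),sy=(-.5,.6),res=0.001):
    m=(P[...,2]>z0)&(P[...,2]<z1)&(P[...,0]>sx[0])&(P[...,0]<sx[1])&(P[...,1]>sy[0])&(P[...,1]<sy[1])
    n,l,s,_=cv2.connectedComponentsWithStats(m.astype(np.uint8),connectivity=4); out=[]
    for i in range(1,n):
        q=P[l==i]
        if amin<=len(q)<=amax:
            (cx,cy),(w,h),a=cv2.minAreaRect((q[:,:2]*1000).astype(np.float32))
            if w<h: w,h,a=h,w,a+90
            a=(a+90)%180-90
            out.append((round(cx/1000,4),round(cy/1000,4),round(w),round(h),round(a,1),len(q),np.round(np.median(q[:,2]),4)))
    return out
E
python3 - <<'E'
from h import *
P=np.load('topP.npy'); 
print('table',np.nanmedian(P[320:350,330:370,2]))
for nm,z0,z1,a0,a1 in [('spec',.04,.06,150,3000),('mould',.022,.034,200,9000),('lug',.036,.06,15,200),('board',.009,.02,300,9000),('reg50',.043,.056,100,9000),('bin',.012,.025,200,9000),('hi',.085,.115,10,400)]:
    print(nm); [print('  ',r) for r in rects(P,z0,z1,a0,a1)]
c=cap('top'); print(np.round(c['intrinsics'],1).tolist())
for nm,z,q in [('knob',.082,None),('lock_tab',.084,None),('mould',0,None),('board',0,None),('bin',0,None),('specimen1',.028,None),('plate1',.012,None),('bay1',.004,None),('regulator',0,None)]:
    for r in arm.spot_point(nm if nm!='knob' else 'knob_grip','top'): 
        if r['score']>.4: print(nm,np.round(atz(c,[r['xy']],z)[0],4))
E
```

```text
table -0.0007673559383324362
spec
   (0.6443, -0.0043, 101, 44, -7.0, 775, np.float64(0.0489))
   (0.6347, -0.0811, 101, 44, -7.0, 775, np.float64(0.0487))
   (0.4186, -0.3729, 45, 18, 5.3, 150, np.float64(0.05))
mould
   (0.644, -0.0034, 237, 137, 83.0, 2876, np.float64(0.027))
   (0.5184, -0.3869, 56, 51, 89.0, 391, np.float64(0.0272))
   (0.2586, 0.2018, 99, 18, 54.2, 211, np.float64(0.0245))
lug
   (0.6794, 0.2222, 61, 30, -45.1, 124, np.float64(0.0532))
   (0.6868, -0.2376, 55, 26, 50.7, 95, np.float64(0.0485))
   (0.6597, -0.2054, 38, 8, 29.7, 29, np.float64(0.0446))
   (0.5607, 0.5873, 66, 25, -0.1, 129, np.float64(0.0514))
   (0.5151, -0.2718, 41, 18, 4.3, 139, np.float64(0.0502))
   (0.4186, -0.3728, 45, 18, 5.5, 161, np.float64(0.0498))
   (0.417, -0.2721, 45, 18, 1.0, 151, np.float64(0.0503))
board
   (0.8179, -0.1167, 121, 47, 14.0, 309, np.float64(0.0121))
   (0.838, 0.1206, 200, 41, 79.7, 826, np.float64(0.0163))
   (0.4709, -0.302, 204, 105, -8.4, 301, np.float64(0.0159))
   (0.4769, 0.3283, 261, 134, 88.3, 2209, np.float64(0.0132))
reg50
   (0.6441, -0.0043, 101, 44, 
[... 1069 characters left out ...]
5, 25, 0.2, 196, np.float64(0.0989))
   (0.4282, 0.0511, 59, 14, -49.1, 161, np.float64(0.0938))
   (0.4208, -0.0763, 39, 12, -4.7, 104, np.float64(0.1009))
[[521.7, 0.0, 320.4], [0.0, 521.7, 240.1], [0.0, 0.0, 1.0]]
knob [0.4261 0.0513 0.082 ]
lock_tab [ 0.4246 -0.0748  0.084 ]
mould [ 0.6383 -0.0045  0.    ]
board [0.4756 0.3335 0.    ]
specimen1 [ 0.6463 -0.0032  0.028 ]
specimen1 [ 0.6322 -0.0788  0.028 ]
plate1 [ 0.5226 -0.2735  0.012 ]
plate1 [ 0.4123 -0.273   0.012 ]
plate1 [0.481  0.4112 0.012 ]
plate1 [ 0.4209 -0.373   0.012 ]
plate1 [ 0.4656 -0.333   0.012 ]
bay1 [0.4803 0.2331 0.004 ]
bay1 [0.4698 0.4204 0.004 ]
bay1 [0.4725 0.3333 0.004 ]
regulator [4.283e-01 4.000e-04 0.000e+00]
```

Emit:
servo_tool(steps=[[0.335,-0.885,0,0,0,-0.58,1],[0.335,-0.885,0,0,0,-0.58,1],[0.335,-0.885,0,0,0,-0.58,1],[0.335,-0.885,0,0,0,-0.58,1],[0.335,-0.885,0,0,0,-0.58,1],[0.335,-0.885,0,0,0,-0.58,1],[0.335,-0.885,0,0,0,-0.58,1],[0.335,-0.885,0,0,0,-0.58,1]])

```text
time: 2.6
ee_pos: [0.3614, 0.2265, 0.2315]
tool_rot: [[-0.652, 0.758, 0.0], [0.758, 0.652, 0.001], [0.0, 0.001, -1.0]]
force: [0.8, 0.1, 0.0]
width: 0.0858
gripper_force: 0.0
```

Emit:
servo_tool(steps=[[0.335,-0.88,0,0,0,0,1],[0.335,-0.88,0,0,0,0,1],[0.335,-0.88,0,0,0,0,1],[0.335,-0.87,-0.2,0,0,0,1],[0,0,-0.9,0,0,0,1],[0,0,-0.9,0,0,0,1],[0,0,-0.5,0,0,0,1],[0,0,0,0,0,0,1]])

```text
time: 3.4
ee_pos: [0.4264, 0.0522, 0.104]
tool_rot: [[-0.654, 0.757, -0.005], [0.757, 0.654, -0.002], [0.001, -0.005, -1.0]]
force: [-0.3, -0.2, 2.2]
width: 0.0853
gripper_force: 0.0
```

Emit:
servo_tool(steps=[[0.02,-0.02,-0.4,0,0,0,1],[0,0,-0.36,0,0,0,1],[0,0,0,0,0,0,0],[0,0,0,0,0,0,0],[0,0,0,0,0,0,0],[0,0,0,0,0,0,0],[0,0,0,0,0,0,0],[0,0,0,0,0,0,0]])

```text
time: 4.2
ee_pos: [0.4283, 0.0511, 0.0689]
tool_rot: [[-0.654, 0.757, -0.001], [0.757, 0.654, -0.0], [0.001, -0.001, -1.0]]
force: [-12.0, -7.4, 26.2]
width: 0.0131
gripper_force: 58.5
```

Emit:
servo_tool(steps=[[0,0,0.08,0,0,0,0],[0,0,0,0,0,-0.9,0],[0,0,0,0,0,-1,0],[0,0,0,0,0,-1,0],[0,0,0,0,0,-1,0],[0,0,0,0,0,-1,0],[0,0,0,0,0,-1,0],[0,0,0,0,0,-1,0]])

```text
time: 5.0
ee_pos: [0.4283, 0.0515, 0.0714]
tool_rot: [[0.014, 1.0, -0.001], [1.0, -0.014, -0.001], [-0.001, -0.001, -1.0]]
force: [10.3, -1.9, -41.8]
width: 0.0127
gripper_force: 62.7
```

Emit:
servo_tool(steps=[[0,0,0,0,0,-0.5,0],[0,0,0,0,0,0,0],[0,0,0,0,0,0,0]])

```text
time: 5.3
ee_pos: [0.4283, 0.0515, 0.0713]
tool_rot: [[0.062, 0.998, -0.001], [0.998, -0.062, -0.002], [-0.002, -0.001, -1.0]]
force: [9.1, -1.5, -40.9]
width: 0.0126
gripper_force: 62.9
```

Emit:
servo_tool(steps=[[0,0,0,0,0,0,1],[0,0,0,0,0,0,1],[0,0,0,0,0,0,1],[0,0,0.9,0,0,0,1],[0,0,0.9,0,0,0,1],[0,-0.9,0.4,0,0,1,1],[0,-0.9,0,0,0,1,1],[0,-0.7,0,0,0,1,1]])

```text
time: 6.1
ee_pos: [0.4293, -0.0733, 0.1834]
tool_rot: [[-0.251, 0.968, 0.002], [0.968, 0.251, 0.001], [0.0, 0.003, -1.0]]
force: [0.2, 0.1, -1.1]
width: 0.0852
gripper_force: 0.0
```

Emit:
servo_tool(steps=[[0,-0.5,0,0,0,1,1],[0,-0.5,0,0,0,1,1],[0,0,0,0,0,1,1],[0,0,0,0,0,1,1],[0,0,0,0,0,1,1],[0,0,0,0,0,1,1],[0,0,0,0,0,1,1],[0,0,0,0,0,1,0.7]])

```text
time: 6.9
ee_pos: [0.4291, -0.1218, 0.1825]
tool_rot: [[-0.887, 0.462, 0.0], [0.462, 0.887, 0.0], [-0.0, 0.0, -1.0]]
force: [0.8, -0.3, 0.1]
width: 0.0729
gripper_force: 0.0
```

Run:
```python
from h import *
st()
P=cloud(cap('top'))
print(rects(P,.085,.115,10,400,sx=(.3,.55),sy=(-.2,.12)))
```

```text
t 6.9 tcp [ 0.4291 -0.1218  0.1825] w 0.0729 F [ 0.8 -0.3  0.1] gf 0.0
[[-0.887, 0.462, 0.0], [0.462, 0.887, 0.0], [-0.0, 0.0, -1.0]]
[(0.4206, -0.0757, 39, 12, -5.4, 102, np.float64(0.1009)), (0.4288, 0.05, 59, 14, 86.6, 169, np.float64(0.0937))]
```

Emit:
servo_tool(steps=[[-0.08,0.46,0,0,0,1,0.6],[-0.09,0.46,0,0,0,1,0.6],[0,0,-0.3,0,0,1,0.6],[0,0,-0.6,0,0,0.98,0.6],[0,0,-0.6,0,0,0,0.5],[0,0,-0.4,0,0,0,0.5],[0,0,0,0,0,0,0],[0,0,0,0,0,0,0]])

```text
time: 7.75
ee_pos: [0.4208, -0.076, 0.0878]
tool_rot: [[-0.998, 0.069, -0.0], [0.069, 0.998, -0.0], [0.0, -0.0, -1.0]]
force: [-0.6, -0.3, -0.1]
width: 0.0148
gripper_force: 0.0
```

Emit:
servo_tool(steps=[[0,0,0,0,0,0,0],[0,0,0,0,0,0,0],[0,0,0,0,0,0,0]])

```text
time: 8.05
ee_pos: [0.421, -0.0758, 0.0881]
tool_rot: [[-0.998, 0.068, 0.001], [0.068, 0.998, 0.0], [-0.001, 0.0, -1.0]]
force: [-5.3, -2.7, 10.9]
width: 0.0099
gripper_force: 61.7
```

Emit:
servo_tool(steps=[[0.025,0.4,0,0,0,0,0],[0.025,0.4,0,0,0,0,0],[0.019,0.3,0,0,0,0,0],[0.006,0.1,0,0,0,0,0],[0,0,0,0,0,0,0]])

```text
time: 8.55
ee_pos: [0.4246, -0.0214, 0.0882]
tool_rot: [[-0.997, 0.073, 0.002], [0.073, 0.997, -0.006], [-0.002, -0.006, -1.0]]
force: [-6.7, -50.5, 14.5]
width: 0.0105
gripper_force: 63.2
```

Emit:
servo_tool(steps=[[0,0,0,0,0,0,0.45],[0,0,0,0,0,0,0.45],[0,0,0,0,0,0,0.45],[0,0,0.8,0,0,0,0.45],[0,-0.9,0.8,0,0,0,1],[0,-0.9,0,0,0,0,1],[0,-0.9,0,0,0,0,1],[0,0,0,0,0,0,1]])

```text
time: 9.35
ee_pos: [0.4242, -0.1477, 0.1613]
tool_rot: [[-0.997, 0.073, 0.002], [0.073, 0.997, -0.001], [-0.002, -0.001, -1.0]]
force: [-0.7, 1.9, 0.2]
width: 0.0853
gripper_force: 0.0
```

Run:
```python
from h import *
st()
c=cap('top');P=cloud(c)
print(rects(P,.085,.115,10,400,sx=(.3,.55),sy=(-.2,.12)))
print(rects(P,.065,.08,10,1400,sx=(.36,.5),sy=(-.2,.12)))
cv2.imwrite('pics/t1.png',cv2.resize(c['pixels'][265:330,270:390],(720,390),interpolation=cv2.INTER_CUBIC))
```

```text
t 9.35 tcp [ 0.4242 -0.1477  0.1613] w 0.0853 F [-0.7  1.9  0.2] gf 0.0
[[-0.997, 0.073, 0.002], [0.073, 0.997, -0.001], [-0.002, -0.001, -1.0]]
[(0.4231, -0.0223, 37, 12, -4.5, 93, np.float64(0.1003)), (0.4289, 0.05, 59, 14, 86.4, 169, np.float64(0.094))]
[(0.4272, 0.009, 91, 51, 82.5, 390, np.float64(0.0733))]
```

View pics/t1.png

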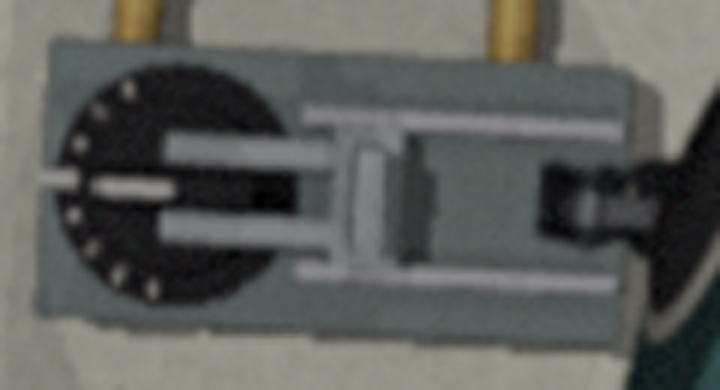

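The tines now straddle the bar, and the pointer at (140,187) lines up with the long mark at (60,178). The tab at (372,205) has reached its end stop, where the push was resisted with 50 N. Next is the first specimen.

Emit:
servo_tool(steps=[[0.73,0.48,0.2,0,0,-0.1,0.75],[0.73,0.48,0.1,0,0,-0.1,0.75],[0.73,0.48,0,0,0,-0.1,0.75],[0.73,0.48,0,0,0,-0.1,0.75],[0.73,0.48,0,0,0,-0.07,0.75],[0.73,0.46,0,0,0,0,0.75],[0,0,-0.9,0,0,0,0.75],[0,0,-0.9,0,0,0,0.75]])

```text
time: 10.2
ee_pos: [0.6444, 0.0028, 0.0845]
tool_rot: [[-0.994, 0.113, 0.002], [0.113, 0.994, 0.001], [-0.002, 0.001, -1.0]]
force: [1.5, -0.1, -0.8]
width: 0.0642
gripper_force: 0.0
```

Emit:
servo_tool(steps=[[0,0,0,0,0,0,0.75],[0,0,0,0,0,0,0.75]])

```text
time: 10.4
ee_pos: [0.6433, 0.0006, 0.0863]
tool_rot: [[-0.993, 0.116, -0.001], [0.116, 0.993, -0.0], [0.001, -0.0, -1.0]]
force: [0.4, -0.0, 1.1]
width: 0.0641
gripper_force: 0.0
```

Emit:
servo_tool(steps=[[0.02,-0.1,-0.5,0,0,0,0.75],[0,0,-0.45,0,0,0,0.75],[0,0,-0.2,0,0,0,0.75],[0,0,0,0,0,0,0.75],[0,0,0,0,0,0,0],[0,0,0,0,0,0,0],[0,0,0,0,0,0,0],[0,0,0,0,0,0,0]])

```text
time: 11.2
ee_pos: [0.6455, -0.0049, 0.0302]
tool_rot: [[-0.993, 0.116, 0.003], [0.116, 0.993, 0.0], [-0.003, 0.001, -1.0]]
force: [-1.2, 0.1, 9.3]
width: 0.0425
gripper_force: 61.6
```

Emit:
servo_tool(steps=[[0,0,0.3,0,0,0,0],[0,0,0.7,0,0,0,0],[0,0,0.9,0,0,0,0],[0,0,0.9,0,0,0,0],[-0.2,0.28,0.2,0,0,0,0],[-0.4,0.57,0,0,0,0.2,0],[-0.4,0.57,0,0,0,0.2,0],[-0.4,0.57,0,0,0,0.2,0]])

```text
time: 12.0
ee_pos: [0.5735, 0.0952, 0.1795]
tool_rot: [[-0.999, 0.053, 0.001], [0.053, 0.999, 0.001], [-0.001, 0.001, -1.0]]
force: [0.4, 0.6, -5.1]
width: 0.0426
gripper_force: 63.5
```

Emit:
servo_tool(steps=[[-0.4,0.57,0,0,0,0.2,0],[-0.4,0.57,0,0,0,0.03,0],[-0.4,0.57,0,0,0,0,0],[-0.4,0.57,0,0,0,0,0],[-0.4,0.57,0,0,0,0,0],[0,0,0,0,0,0,0],[0,0,0,0,0,0,0]])

```text
time: 12.7
ee_pos: [0.4741, 0.2374, 0.1792]
tool_rot: [[-1.0, 0.028, 0.001], [0.028, 1.0, 0.001], [-0.001, 0.001, -1.0]]
force: [1.7, -0.4, -4.4]
width: 0.0427
gripper_force: 63.5
```

Run:
```python
from h import *
st()
c=cap('top');P=cloud(c); S=cap('scene'); 
print('spec/lug',rects(P,.04,.06,80,900)); print('board',rects(P,.009,.018,300,9000,sx=(.38,.57),sy=(.15,.5)))
cv2.imwrite('pics/s2.png',S['pixels'][100:400,150:550])
```

```text
t 12.7 tcp [0.4741 0.2374 0.1792] w 0.0427 F [ 1.7 -0.4 -4.4] gf 63.5
[[-1.0, 0.028, 0.001], [0.028, 1.0, 0.001], [-0.001, 0.001, -1.0]]
spec/lug [(0.682, 0.2227, 63, 33, -37.6, 119, np.float64(0.0533)), (0.684, -0.2402, 56, 26, 36.3, 81, np.float64(0.05)), (0.6343, -0.081, 101, 45, -7.4, 781, np.float64(0.0488)), (0.5544, 0.5868, 55, 17, -17.8, 107, np.float64(0.0538)), (0.5151, -0.2715, 41, 17, 4.4, 131, np.float64(0.0501)), (0.4187, -0.3726, 44, 18, 5.9, 146, np.float64(0.0503)), (0.4161, -0.2723, 43, 18, -1.3, 143, np.float64(0.0504)), (0.4254, 0.0063, 32, 19, 88.0, 106, np.float64(0.0493))]
board [(0.4737, 0.2318, 128, 71, -0.7, 326, np.float64(0.0131))]
```

View pics/s2.png

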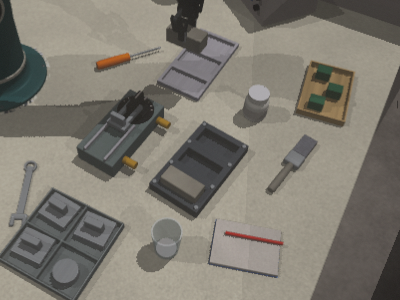

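The scene view shows the specimen level in the fingers at (185,38) over the near bay, with the second specimen still in the mould at (182,180). Lowering now.

Emit:
servo_tool(steps=[[0,0.02,-0.8,0,0,0,0],[0,0,-0.8,0,0,0,0],[0,0,-0.8,0,0,0,0],[0,0,-0.4,0,0,0,0],[0,0,-0.18,0,0,0,0],[0,0,-0.03,0,0,0,0],[0,0,0,0,0,0,0]])

```text
time: 13.5
ee_pos: [0.4752, 0.2375, 0.0281]
tool_rot: [[-1.0, 0.031, 0.001], [0.031, 1.0, 0.0], [-0.001, 0.0, -1.0]]
force: [0.5, -0.6, -4.9]
width: 0.043
gripper_force: 65.7
```

Emit:
servo_tool(steps=[[0,0,0,0,0,0,0.75],[0,0,0,0,0,0,0.75],[0,0,0,0,0,0,0.75],[0,0,0.6,0,0,0,0.75],[0,0,0.9,0,0,0,0.75],[0,0,0.9,0,0,0,0.75],[0.25,-0.5,0.6,0,0,0,0.75],[0.43,-0.86,0,0,0,0,0.75]])

```text
time: 14.3
ee_pos: [0.5097, 0.1725, 0.1818]
tool_rot: [[-1.0, 0.024, 0.005], [0.024, 1.0, 0.004], [-0.005, 0.005, -1.0]]
force: [0.3, 0.6, -0.8]
width: 0.0642
gripper_force: 0.0
```

Emit:
servo_tool(steps=[[0.418,-0.835,0,0,0,-0.2,0.75],[0.418,-0.835,0,0,0,-0.2,0.75],[0.418,-0.835,0,0,0,-0.2,0.75],[0.418,-0.835,0,0,0,-0.2,0.75],[0.418,-0.835,0,0,0,-0.12,0.75],[0.418,-0.835,0,0,0,0,0.75],[0,0,-0.6,0,0,0,0.75],[0,0,-0.6,0,0,0,0.75]])

```text
time: 15.1
ee_pos: [0.6344, -0.0824, 0.1173]
tool_rot: [[-0.992, 0.128, 0.002], [0.128, 0.992, -0.001], [-0.002, -0.0, -1.0]]
force: [-0.5, 0.9, 0.2]
width: 0.064
gripper_force: 0.0
```

Emit:
servo_tool(steps=[[0,0,-0.4,0,0,0,0.75],[0,0,0,0,0,0,0.75]])

```text
time: 15.3
ee_pos: [0.6324, -0.0804, 0.0952]
tool_rot: [[-0.992, 0.126, -0.004], [0.126, 0.992, 0.0], [0.004, -0.0, -1.0]]
force: [-0.5, -0.5, 0.4]
width: 0.0639
gripper_force: 0.0
```

Run:
```python
from h import *
st()
c=cap('top');P=cloud(c)
print('spec/lug',rects(P,.038,.06,80,900)); print('board',rects(P,.009,.018,300,9000,sx=(.38,.57),sy=(.15,.5)))
```

```text
t 15.3 tcp [ 0.6324 -0.0804  0.0952] w 0.0639 F [-0.5 -0.5  0.4] gf 0.0
[[-0.992, 0.126, -0.004], [0.126, 0.992, 0.0], [0.004, -0.0, -1.0]]
spec/lug [(0.6785, 0.221, 61, 28, -44.1, 112, np.float64(0.0538)), (0.5609, 0.5866, 66, 23, 1.2, 122, np.float64(0.0526)), (0.515, -0.2713, 41, 17, 4.2, 137, np.float64(0.0503)), (0.4751, 0.2377, 100, 44, -1.7, 785, np.float64(0.0468)), (0.4373, 0.0949, 116, 46, -25.5, 516, np.float64(0.0497)), (0.4018, -0.1232, 83, 21, -17.8, 166, np.float64(0.0489)), (0.4189, -0.3727, 44, 18, 5.5, 155, np.float64(0.0501)), (0.4163, -0.2724, 43, 17, -4.0, 147, np.float64(0.0504))]
board [(0.4769, 0.328, 261, 134, 88.3, 2170, np.float64(0.013))]
```

Emit:
servo_tool(steps=[[0.03,0,-0.5,0,0,0,0.75],[0,0,-0.5,0,0,0,0.75],[0,0,-0.32,0,0,0,0.75],[0,0,0,0,0,0,0.75],[0,0,0,0,0,0,0],[0,0,0,0,0,0,0],[0,0,0,0,0,0,0],[0,0,0,0,0,0,0]])

```text
time: 16.15
ee_pos: [0.6362, -0.0808, 0.0333]
tool_rot: [[-0.992, 0.126, 0.002], [0.126, 0.992, -0.0], [-0.002, 0.0, -1.0]]
force: [-1.2, 0.1, 6.8]
width: 0.0422
gripper_force: 62.6
```

Emit:
servo_tool(steps=[[0,0,0.3,0,0,0,0],[0,0,0.7,0,0,0,0],[0,0,0.9,0,0,0,0],[0,0,0.9,0,0,0,0],[-0.13,0.416,0.2,0,0,0,0],[-0.261,0.832,0,0,0,0.2,0],[-0.261,0.832,0,0,0,0.2,0],[-0.261,0.832,0,0,0,0.2,0]])

```text
time: 16.95
ee_pos: [0.5888, 0.0664, 0.183]
tool_rot: [[-0.998, 0.063, 0.001], [0.063, 0.998, 0.001], [-0.001, 0.001, -1.0]]
force: [1.7, 1.1, -4.6]
width: 0.0423
gripper_force: 63.5
```

Emit:
servo_tool(steps=[[-0.261,0.832,0,0,0,0.2,0],[-0.261,0.832,0,0,0,0.1,0],[-0.261,0.832,0,0,0,0,0],[-0.261,0.832,0,0,0,0,0],[-0.261,0.832,0,0,0,0,0],[-0.261,0.832,0,0,0,0,0],[-0.261,0.832,0,0,0,0,0],[-0.261,0.832,0,0,0,0,0]])

```text
time: 17.75
ee_pos: [0.4844, 0.3993, 0.183]
tool_rot: [[-0.999, 0.032, 0.001], [0.032, 0.999, 0.001], [-0.001, 0.001, -1.0]]
force: [0.6, 0.1, -3.9]
width: 0.0425
gripper_force: 63.5
```

Emit:
servo_tool(steps=[[-0.131,0.416,0,0,0,0,0],[0,0,0,0,0,0,0]])

```text
time: 17.95
ee_pos: [0.4765, 0.4223, 0.1824]
tool_rot: [[-1.0, 0.027, -0.0], [0.027, 1.0, 0.001], [0.0, 0.001, -1.0]]
force: [-1.3, -0.2, -4.9]
width: 0.0423
gripper_force: 63.5
```

Emit:
servo_tool(steps=[[0.05,-0.07,-0.8,0,0,0,0],[0,0,-0.8,0,0,0,0],[0,0,-0.8,0,0,0,0],[0,0,-0.4,0,0,0,0],[0,0,-0.19,0,0,0,0],[0,0,-0.03,0,0,0,0],[0,0,0,0,0,0,0]])

```text
time: 18.65
ee_pos: [0.4819, 0.4151, 0.0318]
tool_rot: [[-0.999, 0.032, 0.001], [0.032, 0.999, 0.001], [-0.001, 0.001, -1.0]]
force: [0.2, 0.5, -5.4]
width: 0.0423
gripper_force: 65.0
```

Emit:
servo_tool(steps=[[0,0,0,0,0,0,0.75],[0,0,0,0,0,0,0.75],[0,0,0,0,0,0,0.75],[0,0,0.6,0,0,0,0.75],[0,0,0.9,0,0,0,0.75],[0,0,0.9,0,0,0,0.75],[0,-0.5,0.4,0,0,0,0.75],[0,-0.9,0,0,0,0,0.75]])

```text
time: 19.45
ee_pos: [0.4819, 0.3476, 0.1738]
tool_rot: [[-1.0, 0.028, 0.004], [0.028, 1.0, 0.004], [-0.004, 0.004, -1.0]]
force: [0.8, -1.3, -0.7]
width: 0.064
gripper_force: 0.0
```

Emit:
servo_tool(steps=[[-0.1,-0.95,0,0,0,0,0.6],[-0.1,-0.95,0,0,0,0,0.6],[-0.1,-0.95,0,0,0,0,0.6],[-0.1,-0.95,0,0,0,0,0.6],[-0.1,-0.95,0,0,0,0,0.6],[-0.1,-0.95,0,0,0,0,0.6],[-0.1,-0.95,0,0,0,0,0.6],[-0.1,-0.95,0,0,0,0,0.6]])

```text
time: 20.25
ee_pos: [0.4408, -0.0366, 0.171]
tool_rot: [[-0.999, 0.032, 0.001], [0.032, 0.999, 0.001], [-0.001, 0.001, -1.0]]
force: [2.2, 0.2, 0.4]
width: 0.0515
gripper_force: 0.0
```

Emit:
servo_tool(steps=[[-0.1,-0.95,0,0,0,0,0.6],[-0.1,-0.95,0,0,0,0,0.6],[-0.1,-0.95,0,0,0,0,0.6],[-0.1,-0.95,0,0,0,0,0.6],[-0.1,-0.95,0,0,0,0,0.6],[0,0,-0.5,0,0,0,0.6],[0,0,-0.5,0,0,0,0.6],[0,0,0,0,0,0,0.6]])

```text
time: 21.05
ee_pos: [0.4148, -0.272, 0.1186]
tool_rot: [[-0.999, 0.033, -0.003], [0.033, 0.999, 0.001], [0.003, 0.001, -1.0]]
force: [0.1, -0.2, 0.9]
width: 0.0517
gripper_force: 0.0
```

Run:
```python
from h import *
st()
c=cap('top');P=cloud(c)
print('spec/lug',rects(P,.037,.06,80,900)); print('hi',rects(P,.085,.115,10,400,sx=(.3,.55),sy=(-.2,.12)))
S=cap('scene');Q=cloud(S)
for r in arm.spot_point('plate1','scene'): print(round(r['score'],2),np.round(atz(S,[r['xy']],.012)[0],4))
print('sc lug',rects(Q,.036,.06,20,400,sx=(.36,.6),sy=(-.45,-.2)))
```

```text
t 21.05 tcp [ 0.4148 -0.272   0.1186] w 0.0517 F [ 0.1 -0.2  0.9] gf 0.0
[[-0.999, 0.033, -0.003], [0.033, 0.999, 0.001], [0.003, 0.001, -1.0]]
spec/lug [(0.6786, 0.2247, 61, 33, -55.4, 127, np.float64(0.0534)), (0.6831, -0.2411, 55, 24, 33.5, 84, np.float64(0.0478)), (0.561, 0.5871, 66, 23, 0.8, 125, np.float64(0.0514)), (0.5151, -0.2718, 41, 18, 4.4, 138, np.float64(0.0502)), (0.4814, 0.4149, 101, 45, -1.8, 809, np.float64(0.0467)), (0.4751, 0.2373, 100, 43, -1.7, 793, np.float64(0.0466)), (0.4255, 0.0052, 30, 19, 88.5, 107, np.float64(0.0504))]
hi [(0.4231, -0.0222, 37, 12, -5.0, 93, np.float64(0.1008)), (0.4289, 0.0501, 59, 14, 86.5, 170, np.float64(0.094))]
0.97 [ 0.4199 -0.2739  0.012 ]
0.91 [ 0.4128 -0.3676  0.012 ]
0.65 [ 0.5155 -0.271   0.012 ]
sc lug [(0.4183, -0.2732, 45, 17, -1.7, 176, np.float64(0.052)), (0.5169, -0.2735, 44, 18, 7.4, 193, np.float64(0.0521)), (0.4198, -0.3736, 46, 18, 3.5, 196, np.float64(0.0518))]
```

Emit:
servo_tool(steps=[[0.03,0,-0.6,0,0,0,0.6],[0,0,-0.6,0,0,0,0.6],[0,0,-0.5,0,0,0,0.6],[0,0,0,0,0,0,0.6],[0,0,0,0,0,0,0],[0,0,0,0,0,0,0],[0,0,0,0,0,0,0],[0,0,0,0,0,0,0]])

```text
time: 22.0
ee_pos: [0.4187, -0.2727, 0.0373]
tool_rot: [[-0.999, 0.032, 0.003], [0.032, 0.999, -0.0], [-0.003, -0.0, -1.0]]
force: [-3.3, 3.3, 18.6]
width: 0.0144
gripper_force: 58.5
```

Emit:
servo_tool(steps=[[0,0,0,0,0,0,0],[0,0,0.4,0,0,0,0],[0,0,0.8,0,0,0,0],[0,0,0.9,0,0,0,0],[0,0,0.9,0,0,0,0],[0,0,0.2,0,0,0,0]])

```text
time: 22.6
ee_pos: [0.4189, -0.2734, 0.2003]
tool_rot: [[-0.999, 0.032, 0.006], [0.032, 0.999, -0.002], [-0.006, -0.001, -1.0]]
force: [-0.6, -0.3, -4.2]
width: 0.0143
gripper_force: 60.9
```

Emit:
servo_tool(steps=[[0.051,0.465,0,0,0,0,0],[0.102,0.929,0,0,0,0,0],[0.102,0.929,0,0,0,0,0],[0.102,0.929,0,0,0,0,0],[0.102,0.929,0,0,0,0,0],[0.102,0.929,0,0,0,0,0],[0.102,0.929,0,0,0,0,0],[0.102,0.929,0,0,0,0,0]])

```text
time: 23.4
ee_pos: [0.4555, 0.0781, 0.1957]
tool_rot: [[-1.0, 0.032, 0.0], [0.032, 1.0, 0.001], [-0.0, 0.001, -1.0]]
force: [2.0, -0.8, -3.6]
width: 0.0143
gripper_force: 60.9
```

Emit:
servo_tool(steps=[[0.102,0.929,0,0,0,0,0],[0.102,0.929,0,0,0,0,0],[0.102,0.929,0,0,0,0,0],[0.051,0.465,0,0,0,0,0],[0,0,-0.5,0,0,0,0],[0,0,-0.7,0,0,0,0],[0,0,0,0,0,0,0],[0,0,0,0,0,0,0]])

```text
time: 24.2
ee_pos: [0.4737, 0.2383, 0.136]
tool_rot: [[-0.999, 0.032, -0.001], [0.032, 0.999, -0.001], [0.001, -0.001, -1.0]]
force: [0.1, 0.1, -3.7]
width: 0.0146
gripper_force: 60.8
```

Run:
```python
from h import *
s=st(); z=s['ee_pos'][2]
S=cap('scene');Q=cloud(S)
print('plate slab',rects(Q,z-.025-.0,z-.005,30,3000,sx=(.36,.6),sy=(.15,.32)))
cv2.imwrite('pics/s3.png',cv2.resize(S['pixels'][110:230,290:410],(600,600),interpolation=cv2.INTER_CUBIC))
```

```text
t 24.2 tcp [0.4737 0.2383 0.136 ] w 0.0146 F [ 0.1  0.1 -3.7] gf 60.8
[[-0.999, 0.032, -0.001], [0.032, 0.999, -0.001], [0.001, -0.001, -1.0]]
plate slab [(0.4729, 0.2359, 79, 69, -1.6, 424, np.float64(0.122))]
```

View pics/s3.png

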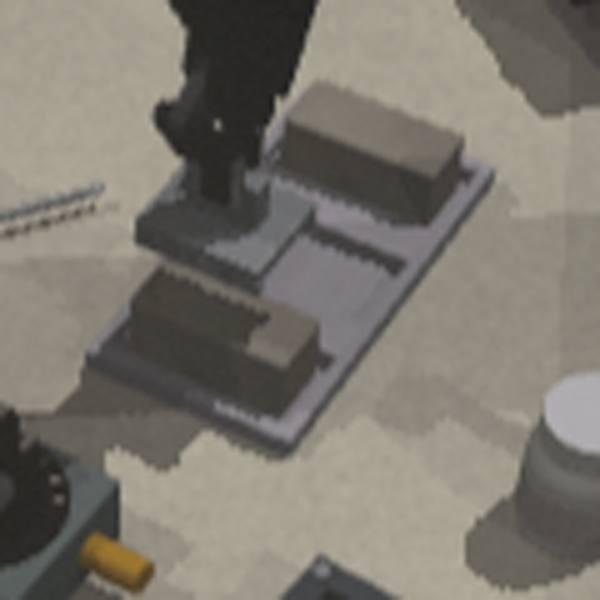

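The scene crop shows the plate level in the fingers at (225,225), squarely above the near specimen at (225,330).

Emit:
servo_tool(steps=[[0.03,0,-0.5,0,0,0,0],[0,0,-0.4,0,0,0,0],[0,0,-0.2,0,0,0,0],[0,0,-0.1,0,0,0,0],[0,0,-0.04,0,0,0,0],[0,0,0,0,0,0,0]])

```text
time: 24.85
ee_pos: [0.4757, 0.2388, 0.0742]
tool_rot: [[-0.999, 0.032, 0.001], [0.032, 0.999, 0.001], [-0.001, 0.001, -1.0]]
force: [0.5, -0.3, -3.2]
width: 0.0143
gripper_force: 60.7
```

Emit:
servo_tool(steps=[[0,0,-0.03,0,0,0,0],[0,0,0,0,0,0,0.6],[0,0,0,0,0,0,0.6],[0,0,0,0,0,0,0.6],[0,0,0.6,0,0,0,0.6],[0,0,0.9,0,0,0,0.6],[-0.05,-0.5,0.6,0,0,0,0.6],[-0.08,-0.9,0,0,0,0,0.6]])

```text
time: 25.65
ee_pos: [0.4705, 0.1706, 0.1805]
tool_rot: [[-1.0, 0.028, 0.005], [0.028, 1.0, 0.003], [-0.005, 0.003, -1.0]]
force: [1.6, -1.5, -1.1]
width: 0.051
gripper_force: 0.0
```

Emit:
servo_tool(steps=[[-0.084,-0.9,0,0,0,0.15,0.6],[-0.084,-0.9,0,0,0,0.15,0.6],[-0.084,-0.9,0,0,0,0.15,0.6],[-0.084,-0.9,0,0,0,0.15,0.6],[-0.084,-0.9,0,0,0,0.15,0.6],[-0.084,-0.9,0,0,0,0.15,0.6],[-0.084,-0.9,0,0,0,0.15,0.6],[-0.084,-0.9,0,0,0,0,0.6]])

```text
time: 26.45
ee_pos: [0.4348, -0.1931, 0.1773]
tool_rot: [[-0.997, -0.079, 0.001], [-0.079, 0.997, 0.0], [-0.001, 0.0, -1.0]]
force: [1.7, 0.1, -0.7]
width: 0.0513
gripper_force: 0.0
```

Emit:
servo_tool(steps=[[-0.084,-0.9,0,0,0,0,0.6],[-0.084,-0.9,0,0,0,0,0.6],[-0.084,-0.9,0,0,0,0,0.6],[-0.084,-0.9,0,0,0,0,0.6],[0,0,-0.5,0,0,0,0.6],[0,0,-0.6,0,0,0,0.6],[0,0,0,0,0,0,0.6],[0,0,0,0,0,0,0.6]])

```text
time: 27.25
ee_pos: [0.4183, -0.3715, 0.1226]
tool_rot: [[-0.997, -0.078, -0.001], [-0.078, 0.997, -0.0], [0.001, -0.0, -1.0]]
force: [-0.5, -0.5, 1.3]
width: 0.0513
gripper_force: 0.0
```

Run:
```python
from h import *
st()
c=cap('top');P=cloud(c)
print('spec',rects(P,.037,.053,80,900,sx=(.4,.58),sy=(.15,.5)));print('plate',rects(P,.053,.066,80,2000,sx=(.4,.58),sy=(.15,.5)));print('lug',rects(P,.077,.096,30,900,sx=(.4,.58),sy=(.15,.5)));
Q=cloud(cap('scene'))
print('sc lug',rects(Q,.036,.06,20,400,sx=(.36,.6),sy=(-.45,-.2)),rects(P,.036,.06,20,400,sx=(.36,.6),sy=(-.45,-.2)))
```

```text
t 27.25 tcp [ 0.4183 -0.3715  0.1226] w 0.0513 F [-0.5 -0.5  1.3] gf 0.0
[[-0.997, -0.078, -0.001], [-0.078, 0.997, -0.0], [0.001, -0.0, -1.0]]
spec [(0.4814, 0.4147, 101, 45, -2.1, 809, np.float64(0.0467)), (0.5163, 0.2363, 43, 17, 89.1, 105, np.float64(0.0464)), (0.4316, 0.2391, 44, 12, -89.8, 93, np.float64(0.046))]
plate [(0.4752, 0.2387, 75, 64, -0.7, 683, np.float64(0.0571))]
lug [(0.4743, 0.2388, 43, 14, -0.4, 135, np.float64(0.0863))]
sc lug [(0.517, -0.2735, 44, 17, 2.3, 190, np.float64(0.052)), (0.4197, -0.3738, 45, 18, 3.7, 200, np.float64(0.0524))] [(0.5151, -0.2712, 41, 18, 4.5, 137, np.float64(0.0501)), (0.4319, -0.3723, 19, 17, -89.4, 68, np.float64(0.0503))]
```

Emit:
servo_tool(steps=[[0.015,-0.03,-0.6,0,0,0,0.6],[0,0,-0.6,0,0,0,0.6],[0,0,-0.52,0,0,0,0.6],[0,0,0,0,0,0,0.6],[0,0,0,0,0,0,0],[0,0,0,0,0,0,0],[0,0,0,0,0,0,0],[0,0,0,0,0,0,0]])

```text
time: 28.15
ee_pos: [0.42, -0.3735, 0.038]
tool_rot: [[-0.997, -0.078, 0.002], [-0.078, 0.997, -0.001], [-0.002, -0.001, -1.0]]
force: [-3.1, 2.5, 14.2]
width: 0.0142
gripper_force: 58.7
```

Emit:
servo_tool(steps=[[0,0,0,0,0,0,0],[0,0,0.4,0,0,0,0],[0,0,0.8,0,0,0,0],[0,0,0.9,0,0,0,0],[0,0,0.9,0,0,0,0],[0,0,0.3,0,0,0,0]])

```text
time: 28.75
ee_pos: [0.42, -0.374, 0.2059]
tool_rot: [[-0.997, -0.078, 0.005], [-0.078, 0.997, -0.003], [-0.005, -0.003, -1.0]]
force: [1.0, -0.8, -5.0]
width: 0.0141
gripper_force: 60.4
```

Emit:
servo_tool(steps=[[0.036,0.464,0,0,0,0,0],[0.072,0.928,0,0,0,-0.15,0],[0.072,0.928,0,0,0,-0.15,0],[0.072,0.928,0,0,0,-0.15,0],[0.072,0.928,0,0,0,-0.15,0],[0.072,0.928,0,0,0,-0.15,0],[0.072,0.928,0,0,0,-0.15,0],[0.072,0.928,0,0,0,-0.15,0]])

```text
time: 29.55
ee_pos: [0.4456, -0.0228, 0.2012]
tool_rot: [[-0.999, 0.032, 0.0], [0.032, 0.999, 0.001], [-0.0, 0.001, -1.0]]
force: [2.2, 0.3, -4.5]
width: 0.0138
gripper_force: 60.4
```

Emit:
servo_tool(steps=[[0.072,0.928,0,0,0,0,0],[0.072,0.928,0,0,0,0,0],[0.072,0.928,0,0,0,0,0],[0.072,0.928,0,0,0,0,0],[0.072,0.928,0,0,0,0,0],[0.072,0.928,0,0,0,0,0],[0.072,0.928,0,0,0,0,0],[0.072,0.928,0,0,0,0,0]])

```text
time: 30.35
ee_pos: [0.4744, 0.3482, 0.2009]
tool_rot: [[-1.0, 0.032, -0.0], [0.032, 1.0, 0.0], [0.0, 0.0, -1.0]]
force: [1.4, -0.5, -2.6]
width: 0.0141
gripper_force: 60.4
```

Emit:
servo_tool(steps=[[0.072,0.928,0,0,0,0,0],[0.036,0.464,0,0,0,0,0],[0,0,-0.6,0,0,0,0],[0,0,-0.7,0,0,0,0],[0,0,0,0,0,0,0],[0,0,0,0,0,0,0]])

```text
time: 30.95
ee_pos: [0.4804, 0.4157, 0.1365]
tool_rot: [[-0.999, 0.032, -0.0], [0.032, 0.999, -0.001], [0.0, -0.001, -1.0]]
force: [0.3, 0.6, -3.4]
width: 0.0145
gripper_force: 60.3
```

Run:
```python
from h import *
s=st(); z=s['ee_pos'][2]
Q=cloud(cap('scene'))
print('plate slab',rects(Q,z-.025,z-.005,30,3000,sx=(.36,.6),sy=(.32,.52)))
P=cloud(cap('top'))
print('spec',rects(P,.037,.053,80,900,sx=(.4,.58),sy=(.15,.5)),'sc',rects(Q,.037,.053,80,900,sx=(.4,.58),sy=(.15,.5)))
```

```text
t 30.95 tcp [0.4804 0.4157 0.1365] w 0.0145 F [ 0.3  0.6 -3.4] gf 60.3
[[-0.999, 0.032, -0.0], [0.032, 0.999, -0.001], [0.0, -0.001, -1.0]]
plate slab [(0.4819, 0.4121, 78, 70, -1.7, 361, np.float64(0.1207))]
spec [(0.4814, 0.4143, 100, 46, -1.1, 311, np.float64(0.0464)), (0.5186, 0.236, 43, 12, 89.4, 102, np.float64(0.0465)), (0.4304, 0.2392, 43, 10, 89.6, 91, np.float64(0.0466))] sc [(0.4847, 0.4122, 102, 48, -2.6, 413, np.float64(0.0475)), (0.4774, 0.2355, 101, 60, -0.3, 192, np.float64(0.0483))]
```

Emit:
servo_tool(steps=[[0.02,-0.02,-0.5,0,0,0,0],[0,0,-0.4,0,0,0,0],[0,0,-0.2,0,0,0,0],[0,0,-0.1,0,0,0,0],[0,0,-0.05,0,0,0,0],[0,0,-0.02,0,0,0,0],[0,0,0,0,0,0,0]])

```text
time: 31.75
ee_pos: [0.4818, 0.4154, 0.074]
tool_rot: [[-0.999, 0.032, 0.001], [0.032, 0.999, 0.001], [-0.001, 0.001, -1.0]]
force: [-3.4, -2.1, 3.4]
width: 0.0143
gripper_force: 61.3
```

Contact made; release, retreat well clear.

Emit:
servo_tool(steps=[[0,0,0,0,0,0,0.6],[0,0,0,0,0,0,0.6],[0,0,0,0,0,0,0.6],[0,0,0.6,0,0,0,0.6],[0,0,0.9,0,0,0,0.6],[0,0,0.9,0,0,0,0.6],[-0.5,0.8,0.5,0,0,0,0.6],[-0.5,0.8,0,0,0,0,0.6]])

```text
time: 32.55
ee_pos: [0.4346, 0.4933, 0.2207]
tool_rot: [[-0.999, 0.035, 0.004], [0.035, 0.999, 0.005], [-0.004, 0.005, -1.0]]
force: [0.6, 0.9, -0.1]
width: 0.0515
gripper_force: 0.0
```

Emit:
servo_tool(steps=[[-0.6,0.6,0,0,0,0,0.6],[-0.6,0.6,0,0,0,0,0.6],[-0.6,0.6,0,0,0,0,0.6],[-0.6,0.6,0,0,0,0,0.6],[0,0,0,0,0,0,0.6],[0,0,0,0,0,0,0.6]])

```text
time: 33.15
ee_pos: [0.3121, 0.6129, 0.2157]
tool_rot: [[-1.0, 0.03, 0.0], [0.03, 1.0, -0.0], [-0.0, -0.0, -1.0]]
force: [1.4, 0.5, 0.1]
width: 0.0515
gripper_force: 0.0
```

Run:
```python
from h import *
st()
c=cap('top');P=cloud(c);b=dict(sx=(.4,.58),sy=(.15,.5))
print('spec',rects(P,.037,.053,40,900,**b));print('plate',rects(P,.053,.066,80,2000,**b));print('lug',rects(P,.077,.096,30,900,**b));print('board',rects(P,.009,.018,300,9000,**b))
print('hi',rects(P,.085,.115,10,400,sx=(.3,.55),sy=(-.2,.12)))
cv2.imwrite('pics/t4.png',cv2.resize(c['pixels'][150:360,110:530],(800,400),interpolation=cv2.INTER_CUBIC))
```

```text
t 33.15 tcp [0.3121 0.6129 0.2157] w 0.0515 F [1.4 0.5 0.1] gf 0.0
[[-1.0, 0.03, 0.0], [0.03, 1.0, -0.0], [-0.0, -0.0, -1.0]]
spec [(0.5252, 0.4135, 46, 12, 89.6, 101, np.float64(0.0468)), (0.5186, 0.2363, 43, 12, 89.4, 102, np.float64(0.0468)), (0.4799, 0.3838, 73, 3, -2.8, 54, np.float64(0.0468)), (0.4374, 0.4162, 44, 12, -89.5, 94, np.float64(0.0466)), (0.4317, 0.2394, 43, 12, 90.0, 92, np.float64(0.0462))]
plate [(0.4809, 0.4152, 77, 66, -2.3, 692, np.float64(0.0572)), (0.4748, 0.239, 76, 63, -2.7, 683, np.float64(0.0571))]
lug [(0.4804, 0.4139, 44, 17, 2.1, 148, np.float64(0.0865)), (0.4743, 0.2391, 44, 16, -2.2, 138, np.float64(0.0865))]
board [(0.4771, 0.3273, 260, 133, 88.4, 1761, np.float64(0.0131))]
hi [(0.4232, -0.0223, 37, 12, -4.6, 94, np.float64(0.1009)), (0.4289, 0.0501, 59, 14, 86.4, 169, np.float64(0.0941))]
```

View pics/t4.png

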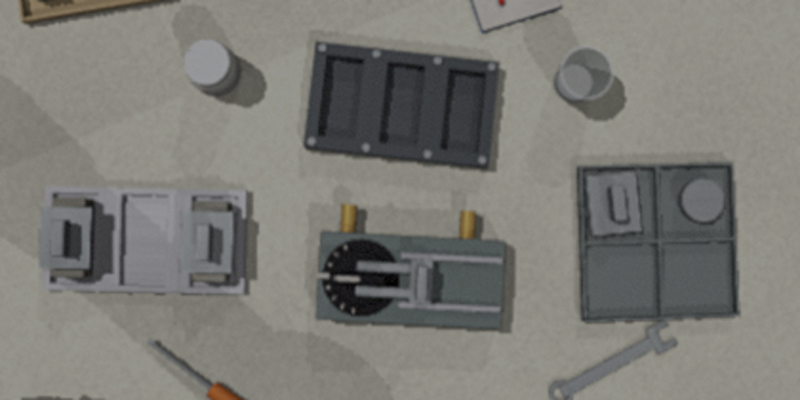

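The top view shows the mould empty and both specimens with a plate seated, at (70,240) and (210,240). The lock is around the knob at (390,280), and puck, beaker and jar are untouched.

```bash
python3 -c "
from station import arm
print(arm.sign_off())"
```

```text
the job is handed in; nothing more can be done
None
```

The job is handed in, though no verdict came back: the knob is at its mark with the lock against its end stop, and both specimens present lie in their own bays with a bearing plate seated on each. I judged the lock fully home from the stop resisting the push at about 50 N, since its exact slide value could not be read.

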